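# Unhook the window cover of the colony counter

### The job

Take the metal cover, which hangs by a keyhole on a hidden screw, off the sloping face of the colony counter without forcing it: work it sideways until it can be lifted up the slope, lift it over the screw head and pull it off. Then, still holding it, set it down gently in the steel tray, flat on the floor of the tray with its handle up, and let go. Leave the Petri dish, the bottle and the beaker where they stand.

Things in the scene. Friction and masses are not known exactly. Their poses are not given: they have to be found in the camera images.
- counter: Colony counter, fixed: white and blue bench instrument, 240 mm wide, 220 deep, 195 high at the back, with a flat face sloping up at 35 degrees, low edge towards the robot at yaw 0. Origin: on the bench below the middle of the face. x level, towards the high back edge; y level across the face; z up. Face normal (-0.574, 0, 0.819), up-slope (0.819, 0, 0.574).
- face (a point): Middle of the counter's 240 x 240 mm face, 125 mm above the bench. Behind the cover, out of sight, a fixed screw stands square to the face, about 39 mm up the slope from here and an unknown distance, up to 12 mm, to either side. Its shank is 5 mm thick, its head 14 mm across and 3 mm thick, the head's underside 5.5 mm off the face.
- cover: Cover of the counter's light window: flat aluminium box 130 mm (x) by 120 (y) by 13 thick (z), 0.25 to 0.5 kg, steel bridge handle on its front. It hangs with its back on the face. Origin: centre of its back; x up the slope, y across, z outward. In its 4 mm thick back is a T-shaped keyhole (slot, neck, opening) into a hollow; the screw stands in it, with 1.5 mm of play outward.
- handle (a point): Middle of the cover's handle bar, 39 mm out from the middle of its back. The bar is 12 x 12 mm, 70 mm long along the cover's x, 33 to 45 mm from the back; 12 mm feet at x = +-29 mm, open beneath between them. The cover's smooth back slides easily on the face.
- slot (a point): Middle of the keyhole's cross slot in the cover's back: 8 mm wide along x, 35 mm long along y. The hanging cover bears with the slot's upper edge on the screw shank, anywhere along the slot; it can slide across by 30 mm from end stop to end stop. Midway between these stops the neck is at the screw: 8 mm wide, 6 mm long, from the slot's middle down to the opening.
- opening (a point): Centre of the 18 x 18 mm square opening, 19 mm below the slot's middle along the cover's x: the only place where the screw head passes (2 mm to spare each way). With the neck at the screw the cover rises 27 mm up the slope from where it hangs until the shank stops it; 6.5 mm back down, the opening is centred on the head and the cover pulls straight off.
- tray: Low open steel tray, fixed, 190 mm (own x) by 180 mm (own y) outside, walls 4 mm thick, 28 mm high, floor 4 mm thick. Origin: centre of its underside, on the bench; z up.
- dish: Bystander: closed clear Petri dish, 62 mm across, 17 mm high, lying on the bench. Origin: centre of its underside.
- bottle: Bystander: white bottle, 60 mm across, 160 mm high, standing. Origin: centre of its underside.
- beaker: Bystander: glass beaker, 68 mm across, 85 mm high, standing. Origin: centre of its underside.
Things that resemble listed ones, but are neither listed nor needed, are in the scene too. Several things have the shape of the cover; the one meant has the colours described above.

How it is judged (in metres and radians):
On the way, in this order (a step that is already met when the one before it is completed fails the run):
1. the cover is off its screw and clear of the counter (distance of cover from where it was at the start of the episode above 0.06 m and contact force between cover and counter below 0.1 N), for 0.2 s.
2. the cover is lowered to within 10 mm of the tray's floor while still held (z of cover in the frame of tray below 0.014 m and horizontal distance between cover and tray below 0.05 m and contact force between the fingers and cover above 1 N), for 0.1 s.
At the end, for the whole second after the job is handed in: The cover lies at rest flat on the floor of the tray, inside its walls (back within 7 mm of the tray's underside, centre within 50 mm of the tray's centre, tilted less than 4 degrees), handle up and released (z of cover in the frame of tray below 0.007 m and horizontal distance between cover and tray below 0.05 m and angle between cover's own z axis and vertical below 0.07 rad and linear speed of cover below 0.01 m/s and angular speed of cover below 0.1 rad/s); the robot touches nothing.
It fails at once if the cover is forced against the counter or its screw (over 60 N) (contact force between cover and counter above 60 N).
It fails at once if the Petri dish, bottle or beaker is pushed more than 20 mm or tipped (distance of any of dish, bottle, beaker from where it was at the start of the episode above 0.02 m or angle between any of bottle, beaker's own z axis and vertical above 0.3 rad).
It also fails if it takes over 61 s, if anything falls off the work surface, if the arm or the gripper's body presses on something with over 40 N, if the wrist force passes 120 N, or if a joint passes its speed limit or range.

### The arm

A 6-joint arm with a two-finger parallel gripper is mounted at the origin on the work surface. World frame = base frame: x ahead of the robot, y to its left, z up, the work surface at z = 0. Lengths are in m, angles in degrees, forces in N, time in s.
With the tool pointing down it reaches from about 0.25 to 0.725 m from the base axis. Payload 9.7 kg.
Tool frame: the origin (TCP) lies midway between the tips of the shut fingers; the grasp point (between the pads) lies 19 mm behind it; z points along the fingers, y is the line along which they close (so a half turn about z gives the same grasp; the last joint's range is limited). The gripper opens to 85 mm and grips with 20 to 120 N. Pads are 22 mm wide; open, the fingers measure 114 mm over their backs; the gripper's body (76 mm by 85 mm) begins 54 mm behind the grasp point. The pads swing forward as they close: fully open they stand 13 mm farther back than shut.
Start: joints at [-74.427, 4.979, 10.078, 95.1, 0, 90], TCP at [0.148, -0.53, 0.231] pointing down, gripper open.
Joint ranges: [-179.16, 179.16], [-48.56, 103.87], [-65.8, 70.77], [-126.05, 130.52], [-82.76, 87.17], [-180, 180]. Speed limits (degrees/s): [127.2, 127.2, 147.25, 180, 180, 180].

### API

Orientations are given as [roll, pitch, yaw] about the fixed x, y, z axes, in that order (R = Rz(yaw) Ry(pitch) Rx(roll)).
In Python, from workcell import bot gives the robot as it stands. The module is installed in compiled form; this text tells all that it offers.
- The arm moves only by the tool send_rows, never from a script. Its argument "moves" is one flat list of numbers, 7 for each row, row after row: the shift along the world's x, y, z normalised to -1 to 1, where 1 is 0.025 m, then the turn, a rotation vector about the world's x, y, z normalised to -1 to 1, where 1 is 0.15 rad, then the closure, from -1 (fully open) to 1 (shut), so that 0 is half open. A call has 1 to 8 rows; each row shifts and turns the commanded pose from where the row before left it; what a row does not reach is not made up. A row lasts 1/8 s, in which the tool goes at most 62.5 mm and 10.7 degrees, less where a joint would pass 70% of its speed; a pose out of reach is approached as far as the arm can. A call with a number of a shift or a turn outside -1 to 1 is refused whole. A call with a gripper value outside its range is refused whole. The fingers move at their own pace and stop on an object; "squeeze" is the grip in N (left out, the last holds). Time passes only in rows, so rows that do not move let the fingers close. It gives the time, the measured TCP pose, the force, the opening and the grip force at its end, in the units of the state.
- bot.get_obs(): the state, without advancing time (a new reading comes with each control period).
- bot.camera(name): name is "scene" or "top" or "wrist"; returns a dict with "color" (420x560x3 uint8, red, green, blue), "camera_matrix" (3x3 intrinsics, pixels), "D" ([k1, k2, p1, p2, k3] as OpenCV has them; the pictures are not rectified), "R" (3x3) and "t" (3): a world point X has camera coordinates R X + t. Camera axes: x right, y down, z forward; pixel columns grow to the right and rows downward; lengths in m; the calibration is good to about 2 mm. A picture is of the moment at which its call begins. There is no depth.
- bot.job_done(): hands the job in; it is judged then, once.
Trained networks look in the newest picture that a camera, given by its name, has taken for a name from the list of things; names that differ only in an ending like _2 or _b are one class to them, and where a whole thing is asked for, a point or a joint stands for the part that bears it (a point fixed in the world has none). Each returns a list of dicts, best first, with "p" (0 to 1); they miss things now and then, are a little off and sometimes report something else, mostly with a low value. They report only what shows in the picture. A call takes as long as a camera call. They do not tell look-alikes from the thing itself.
- bot.boxes_of(camera, query): "extent" ([left, top, right, bottom] in pixels, round what is visible of it).
- bot.trace(camera, query): "region" (420x560 bool, what is visible of it) and "extent" ([left, top, right, bottom] in pixels, round what is visible of it).
- bot.landmark_of(camera, query): "pixel" ([column, row] in pixels: a listed point, or the origin of a listed thing).
The state is a dict: "time": time; "q": joint angles; "qd": joint speeds; "joint_efforts": joint torques, N m; "ee_pos": TCP position; "tcp_rot": TCP orientation; "wrist_force": force on the tool from outside, world axes, zero at the start; "torque": the same for the moment, N m; "opening": finger opening in m; "grasp_force": force on a finger pad.
Only numpy, scipy, OpenCV 4.12 (cv2) and the standard library are available. Lean on these libraries where they do the work, as an engineer would, in place of code of your own. Each camera call takes 0.05 s, during which the arm holds its last target. There are 200 camera calls.

## Working session

There is one attempt and no reset: what is moved stays moved. The work goes in short steps, Python scripts to look and compute and a tool call to move; the robot and the scene stay as the last step left them, time stands still between calls to the robot, and variables do not carry over. Pictures are saved under pics/ and viewed, at most 10 in all, crops included, and the job is handed in when it is done.

Besides the shell and the picture viewer there is one more tool, called as a command line: name --argument value ..., lists and objects as JSON in quotes. send_rows: Moves the arm, as the interface text tells. Its arguments: {"type":"object","properties":{"moves":{"type":"array"},"squeeze":{"type":"number"}},"required":["moves"]}

```bash
mkdir -p pics; python3 - <<'E'
from workcell import bot
import cv2,numpy as np
o=bot.get_obs();print(o['time'],o['ee_pos'],o['tcp_rot'],o['opening'])
ims=[]
for c in ['scene','top']:
    d=bot.camera(c);ims.append(d['color'][:,:,::-1]);print(c,d['R'].round(3).tolist(),d['t'].round(3),d['D'],d['camera_matrix'].round(1).tolist())
    for q in ['counter','face','cover','handle','slot','tray','dish','bottle','beaker']:
        print(q,[(np.round(r['pixel']).tolist(),round(r['p'],2)) for r in bot.landmark_of(c,q)],[(np.round(r['extent']).tolist(),round(r['p'],2)) for r in bot.boxes_of(c,q)])
    cv2.imwrite(f'pics/{c}0.png',cv2.resize(ims[-1],(800,600)))
E
```

```text
0.0 [ 0.14759775 -0.52957417  0.23057096] [-1.79920592e+02  1.51952302e-03  1.55744845e+01] 0.0854294399185501
scene [[0.522, 0.853, 0.007], [0.635, -0.384, -0.67], [-0.569, 0.354, -0.742]] [-0.28  -0.302  1.557] [-0.13848738  0.          0.          0.          0.        ] [[435.5, 0.0, 289.5], [0.0, 435.5, 205.9], [0.0, 0.0, 1.0]]
counter [] [([165.0, 221.0, 291.0, 331.0], 0.77)]
face [([220.0, 250.0], 0.56), ([363.0, 208.0], 0.24)] [([164.0, 222.0, 289.0, 327.0], 0.79)]
cover [([174.0, 225.0], 0.75), ([222.0, 247.0], 0.61)] [([193.0, 226.0, 252.0, 264.0], 0.89), ([145.0, 201.0, 201.0, 251.0], 0.86), ([77.0, 248.0, 134.0, 301.0], 0.83)]
handle [([170.0, 217.0], 0.76), ([101.0, 264.0], 0.68), ([214.0, 232.0], 0.56)] [([74.0, 248.0, 135.0, 300.0], 0.94), ([192.0, 228.0, 252.0, 264.0], 0.71), ([144.0, 203.0, 197.0, 253.0], 0.62)]
slot [([228.0, 253.0], 0.92), ([166.0, 216.0], 0.91), ([98.0, 285.0], 0.6), ([122.0, 324.0], 0.55)] [([73.0, 246.0, 133.0, 303.0], 0.8), ([144.0, 199.0, 199.0, 254.0], 0.58), ([192.0, 228.0, 252.0, 262.0], 0.56)]
tray [([362.0, 210.0], 0.7)] [([319.0, 175.0, 
[... 1005 characters left out ...]
), ([360.0, 197.0], 0.67)] [([335.0, 170.0, 381.0, 212.0], 0.63), ([354.0, 249.0, 396.0, 292.0], 0.63), ([412.0, 226.0, 467.0, 277.0], 0.59)]
slot [([362.0, 180.0], 0.93), ([376.0, 283.0], 0.84), ([443.0, 240.0], 0.63)] [([355.0, 252.0, 391.0, 292.0], 0.67), ([337.0, 169.0, 383.0, 214.0], 0.62), ([415.0, 221.0, 467.0, 276.0], 0.56)]
tray [([124.0, 209.0], 0.64), ([360.0, 193.0], 0.59), ([215.0, 195.0], 0.56)] [([181.0, 160.0, 251.0, 232.0], 0.56)]
dish [([272.0, 189.0], 0.67)] [([266.0, 179.0, 285.0, 194.0], 0.66)]
bottle [([442.0, 196.0], 0.89)] [([429.0, 183.0, 465.0, 209.0], 0.93)]
beaker [([123.0, 208.0], 0.97)] [([101.0, 191.0, 134.0, 219.0], 0.94), ([432.0, 183.0, 464.0, 208.0], 0.38)]
```

View pics/scene0.png

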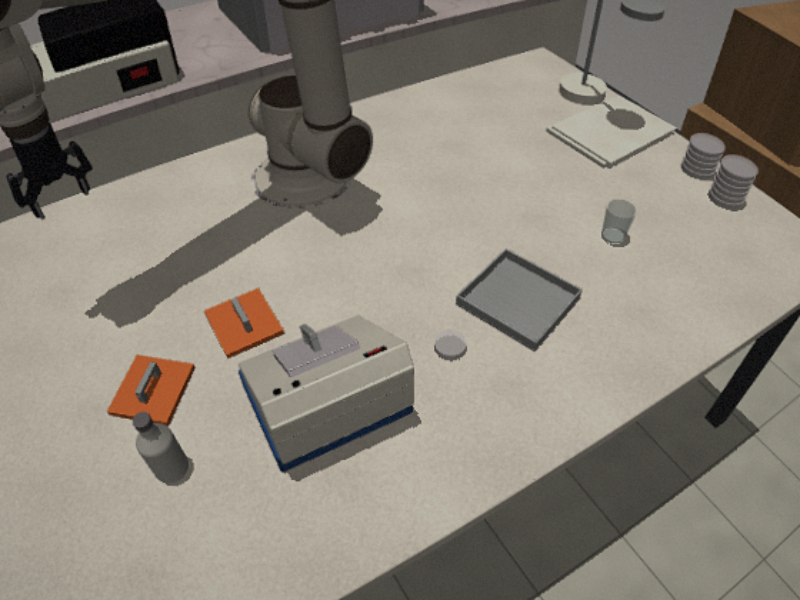

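View pics/top0.png

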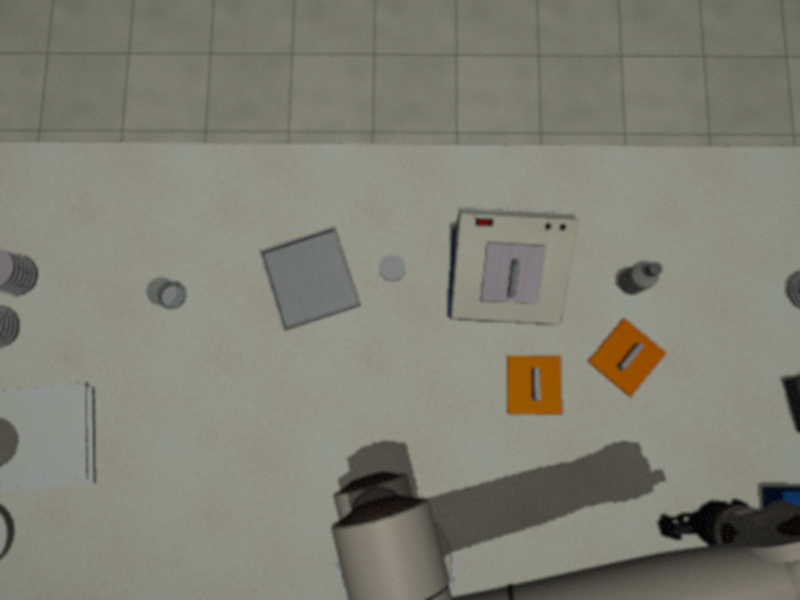

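Look-alikes: the orange plates (scene px (170,225) and (101,275); top (375,269), (439,250)) are decoys. The grey-lilac cover with its handle on the white counter, scene (222,245), top (359,190), is the one meant. The tray is at scene (362,208), top (217,195).

```bash
cat > h.py <<'E'
from workcell import bot
import cv2,numpy as np
from scipy.optimize import minimize
from scipy.spatial.transform import Rotation as Ro
def proj(d,P): return cv2.projectPoints(np.asarray(P,float).reshape(-1,1,3),cv2.Rodrigues(d['R'])[0],d['t'],d['camera_matrix'],d['D'])[0][:,0]
def best(c,q,near):
    L=[r for r in bot.trace(c,q)]
    f=lambda r:np.hypot(*(np.argwhere(r['region']).mean(0)[::-1]-near))
    r=min(L,key=f); print(c,q,round(r['p'],2),f(r).round(1)); return r['region']
def mask(d,parts,shape=(420,560)):
    m=np.zeros((shape[0],shape[1]),np.uint8)
    for P in parts:
        h=cv2.convexHull(proj(d,P).astype(np.float32))[:,0]
        cv2.fillConvexPoly(m,np.round(h*16).astype(np.int32),255,cv2.LINE_AA,4)
    return m/255.
def fit(views,model,x0,step):
    def cost(x):
        c=0
        for d,m in views:
            a=mask(d,model(x)); c+=1-np.minimum(a,m).sum()/np.maximum(a,m).sum()
        return c
    x0=np.array(x0,float);S=np.vstack([x0]+[x0+np.eye(len(x0))[i]*step[i] for i in range(len(x0))])
    r=minimize(cost,x0,method='Nelder-Mead',options=dict(initial_simplex=S,xatol=1e-5,fatol=1e-5,maxiter=600))
    return r.x,r.fun
def box(x0,x1,y0,y1,z0,z1): return np.array([[a,b,c] for a in(x0,x1) for b in(y0,y1) for c in(z0,z1)])
def Rz(a): return Ro.from_euler('z',a,degrees=True).as_matrix()
def ray(d,px):
    u=cv2.undistortPoints(np.array([[px]],float),d['camera_matrix'],d['D'])[0,0]
    return -d['R'].T@d['t'], d['R'].T@np.r_[u,1]
def atz(d,px,z):
    o,v=ray(d,px); return o+v*(z-o[2])/v[2]
Rf=np.array([[.819,0,-.574],[0,1,0],[.574,0,.819]])  # columns: up-slope,y,normal
def cover_parts(u,v): 
    return [box(u-.065,u+.065,v-.06,v+.06,0,.013),box(u-.035,u+.035,v-.006,v+.006,.013,.045)]
E
python3 - <<'E'
from h import *
D={c:bot.camera(c) for c in('scene','top')}
near={'face':((227,275),(357,187)),'cover':((222,245),(359,190)),'tray':((362,210),(217,195))}
for q in near:
    for c,n in zip(D,near[q]):
        D[c][q]=best(c,q,n).astype(float)
t=D['top']
p=atz(t,(359,187),.125); print('face guess',p); pt=atz(t,(217,195),.01); print('tray',pt)
face=lambda x:[(box(-.12,.12,-.12,.12,0,0)@Rf.T+[0,0,.125])@Rz(x[2]).T+[x[0],x[1],0]]
tray=lambda x:[box(-.095,.095,-.09,.09,0,.028)@Rz(x[2]).T+[x[0],x[1],0]]
pts=np.array([[-.098,0,.056],[-.098,0,0],[.122,0,0],[.122,0,.195],[.098,0,.195]])
counter=lambda x:[np.vstack([pts+[0,s,0] for s in(-.12,.12)])@Rz(x[2]).T+[x[0],x[1],0]]
for nm,m in(('face',face),('counter',counter)):
    print(nm,[fit([(D[c],D[c]['face']) for c in cs],m,[p[0],p[1],-3],[.02,.02,6]) for cs in(('scene','top'),('scene',),('top',))])
xt=[fit([(D[c],D[c]['tray']) for c in cs],tray,[pt[0],pt[1],a],[.02,.02,6]) for cs in (('scene','top'),) for a in(15,-75)];print(xt)
cov=lambda x:[(P@Rf.T+[0,0,.125])@Rz(x[2]).T+[x[0],x[1],0] for P in cover_parts(0,0)]
print('cover (u,v folded)',[fit([(D[c],D[c]['cover']) for c in cs],cov,[p[0],p[1],-3],[.02,.02,6]) for cs in(('scene','top'),('scene',),('top',))])
for q,n in(('dish',(275,187)),('beaker',(123,208)),('bottle',(442,196))):
    l=[r['pixel'] for r in bot.landmark_of('top',q)]; print(q,[atz(t,a,0).round(3) for a in l])
E
```

```text
scene face 0.8 4.7
top face 0.69 3.6
scene cover 0.65 2.0
top cover 0.7 0.5
scene tray 0.56 1.9
top tray 0.7 0.3
face guess [ 0.62409831 -0.2425793   0.125     ]
tray [0.61760962 0.20186219 0.01      ]
face [(array([ 0.62842399, -0.23876878, -3.39289358]), np.float64(1.0329302121627157)), (array([ 0.72546174, -0.25368453, -2.27038209]), np.float64(0.3871341111612957)), (array([ 0.6229584 , -0.23607986, -3.77541717]), np.float64(0.321857722523348))]
counter [(array([ 0.60842622, -0.23991501, -3.01782904]), np.float64(0.5406934603944906)), (array([ 0.61113514, -0.24294974, -3.06201663]), np.float64(0.1979603267544604)), (array([ 0.60792231, -0.23752335, -2.61071583]), np.float64(0.32723326379743256))]
[(array([ 0.61790619,  0.2025304 , 18.59707827]), np.float64(0.10655308612195824)), (array([  0.61662486,   0.2060448 , -72.06052598]), np.float64(0.1901775286271079))]
cover (u,v folded) [(array([ 0.61427532, -0.24084013, -3.19944426]), np.float64(0.13468752802440043)), (array([ 0.6141485 , -0.24023572, -3.80882792]), np.float64(0.07172667447729975)), (array([ 0.61497203, -0.24119759, -2.27704387]), np.float64(0.06021788656510152))]
dish [array([0.638, 0.014, 0.   ])]
beaker [array([0.558, 0.512, 0.   ])]
bottle [array([ 0.619, -0.524,  0.   ])]
```

```bash
cat >> h.py <<'E'
def tcp(C,yaw,off,pitch=-35):
    R=Rz(yaw)@Ro.from_euler('y',pitch,degrees=True).as_matrix()
    return np.asarray(C)+R[:,2]*off, R@np.diag([1,-1,-1])
def delta(p,R):
    o=bot.get_obs(); R0=Ro.from_euler('xyz',o['tcp_rot'],degrees=True).as_matrix()
    print('t',round(o['time'],2),'units shift',((p-o['ee_pos'])/.025).round(2),'turn',(Ro.from_matrix(R@R0.T).as_rotvec()/.15).round(2),'F',o['wrist_force'].round(1),'op',round(o['opening'],4),'grip',o['grasp_force'])
E
python3 - <<'E'
from h import *
delta(*tcp([.614,-.241,.125],-3.1,.13))
E
```

```text
t 2.45 units shift [1.568e+01 1.171e+01 1.000e-02] turn [ 0.44 -4.07 -2.1 ] F [-0.1  1.2  0.3] op 0.0851 grip 0.0
```

send_rows --moves '[0.98,0.73,0.1,0.03,-0.25,-0.13,-1,0.98,0.73,0.1,0.03,-0.25,-0.13,-1,0.98,0.73,0.1,0.03,-0.25,-0.13,-1,0.98,0.73,0.1,0.03,-0.25,-0.13,-1,0.98,0.73,0,0.03,-0.25,-0.13,-1,0.98,0.73,0,0.03,-0.25,-0.13,-1,0.98,0.73,0,0.03,-0.25,-0.13,-1,0.98,0.73,0,0.03,-0.25,-0.13,-1]'

```text
time: 3.45
ee_pos: [0.3444, -0.3832, 0.2414]
tcp_rot: [178.7, -17.3, 6.7]
wrist_force: [-0.2, -1.9, -0.5]
opening: 0.0853
grasp_force: 0.0
```

send_rows --moves '[0.98,0.73,0,0.03,-0.25,-0.13,-1,0.98,0.73,0,0.03,-0.25,-0.13,-1,0.98,0.73,0,0.03,-0.25,-0.13,-1,0.98,0.73,0,0.03,-0.25,-0.13,-1,0.98,0.73,0,0.03,-0.25,-0.13,-1,0.98,0.73,0,0.03,-0.25,-0.13,-1,0.98,0.73,-0.2,0.03,-0.25,-0.13,-1,0.98,0.73,-0.2,0.03,-0.25,-0.13,-1]'

```text
time: 4.45
ee_pos: [0.5403, -0.2371, 0.2314]
tcp_rot: [-179.7, -34.6, -3.0]
wrist_force: [0.6, -0.9, -0.1]
opening: 0.0854
grasp_force: 0.0
```

```bash
python3 - <<'E'
from h import *
d=bot.camera('wrist'); im=d['color'][:,:,::-1].copy()
for r in bot.landmark_of('wrist','handle'): print('handle',np.round(r['pixel']),r['p'])
L=bot.trace('wrist','cover')
print([(np.round(r['extent']),round(r['p'],2)) for r in L])
C=[.614,-.241,.125]
for P in cover_parts(0,0):
    W=P@Rf.T@Rz(-3.1).T+C; h=cv2.convexHull(proj(d,W).astype(np.float32)); cv2.polylines(im,[np.int32(h)],True,(0,0,255),1)
cv2.imwrite('pics/w1.png',cv2.resize(im,(800,600)))
delta(*tcp(C,-3.1,.13))
E
```

```text
handle [546. 362.] 0.86
[(array([204., 124., 351., 264.]), 0.68), (array([459., 280., 560., 386.]), 0.63)]
t 4.6 units shift [-0.01 -0.01  0.03] turn [-0.04 -0.06 -0.05] F [-0.3 -0.5 -0.5] op 0.0854 grip 0.0
```

View pics/w1.png

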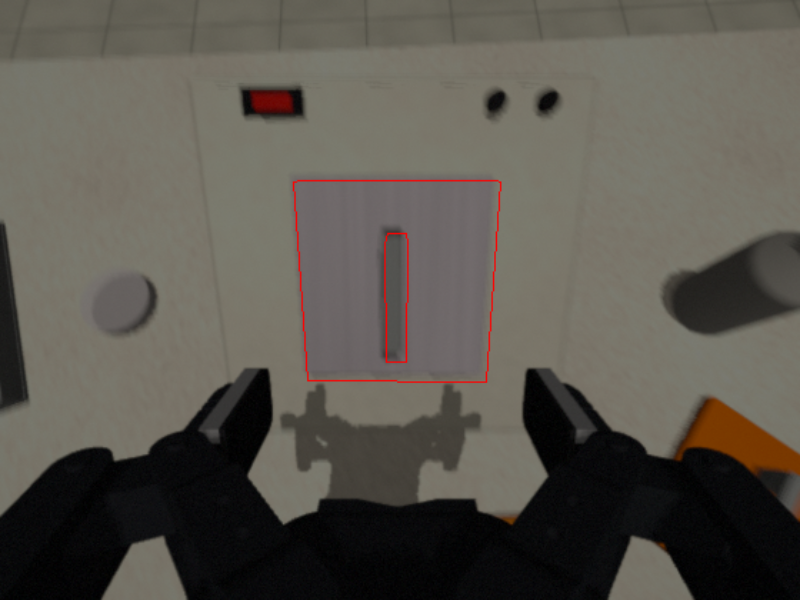

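The cover quad (px 293–500 × 180–382 in the 800×600 view) matches the red projection, and the handle at (393,295) lies within about 1–2 mm of it. Go in and grip.

send_rows --moves '[0.42,-0.01,-0.6,-0.04,-0.06,-0.05,-1,0.42,-0.01,-0.6,0,0,0,-1,0.42,-0.01,-0.6,0,0,0,-1,0.42,-0.01,-0.6,0,0,0,-1,0.42,-0.01,-0.6,0,0,0,-1,0.42,-0.01,-0.6,0,0,0,-1,0,0,0,0,0,0,-1]' --squeeze 40

```text
time: 5.48
ee_pos: [0.6025, -0.2389, 0.139]
tcp_rot: [-180.0, -34.9, -3.2]
wrist_force: [-0.4, -0.4, -0.5]
opening: 0.0856
grasp_force: 0.0
```

send_rows --moves '[0,0,0,0,0,0,1,0,0,0,0,0,0,1,0,0,0,0,0,0,1,0,0,0,0,0,0,1,0,0,0,0,0,0,1,0,0,0,0,0,0,1,0,0,0,0,0,0,1,0,0,0,0,0,0,1]' --squeeze 40

```text
time: 6.48
ee_pos: [0.6027, -0.2394, 0.1418]
tcp_rot: [179.9, -35.0, -3.2]
wrist_force: [-5.9, 0.5, 5.3]
opening: 0.0111
grasp_force: 39.8
```

```bash
python3 - <<'E'
from h import *
delta(*tcp([.614,-.241,.125],-3.1,.02))
E
```

```text
t 6.47 units shift [-0.01 -0.04 -0.02] turn [0.01 0.   0.01] F [-5.9  0.5  5.3] op 0.0111 grip 39.846466183662415
```

send_rows --moves '[-0.05,0,0.07,0,0,0,1,0,0,0,0,0,0,1]'

```text
time: 6.72
ee_pos: [0.6015, -0.2392, 0.1429]
tcp_rot: [180.0, -35.0, -3.2]
wrist_force: [3.9, -0.2, -2.3]
opening: 0.0113
grasp_force: 39.3
```

send_rows --moves '[0,0.04,0,0,0,0,1,0,0.04,0,0,0,0,1,0,0.04,0,0,0,0,1,0,0.04,0,0,0,0,1,0,0.04,0,0,0,0,1,0,0,0,0,0,0,1]'

```text
time: 7.48
ee_pos: [0.6017, -0.2344, 0.143]
tcp_rot: [179.9, -35.0, -3.2]
wrist_force: [5.8, -1.2, -3.4]
opening: 0.0113
grasp_force: 38.9
```

send_rows --moves '[0.02,0.04,-0.025,0,0,0,1,0,0.04,0,0,0,0,1,0,0.04,0,0,0,0,1,0,0.04,0,0,0,0,1,0,0.04,0,0,0,0,1,0,0.04,0,0,0,0,1,0,0,0,0,0,0,1]'

```text
time: 8.35
ee_pos: [0.6021, -0.2281, 0.1426]
tcp_rot: [180.0, -35.0, -3.2]
wrist_force: [4.3, -0.4, -0.5]
opening: 0.0107
grasp_force: 39.4
```

send_rows --moves '[0,0.04,0,0,0,0,1,0,0.04,0,0,0,0,1,0,0.04,0,0,0,0,1,0,0.04,0,0,0,0,1,0,0,0,0,0,0,1]'

```text
time: 8.98
ee_pos: [0.6022, -0.2243, 0.1427]
tcp_rot: [179.9, -35.1, -3.2]
wrist_force: [6.6, -2.0, -1.9]
opening: 0.0109
grasp_force: 39.2
```

send_rows --moves '[0.03,0.04,0,0,0,0,1,0.002,0.04,0,0,0,0,1,0.002,0.04,0,0,0,0,1,0.002,0.04,0,0,0,0,1,0.002,0.04,0,0,0,0,1,0,0,0,0,0,0,1]'

```text
time: 9.72
ee_pos: [0.6028, -0.2191, 0.1423]
tcp_rot: [180.0, -35.0, -3.2]
wrist_force: [3.1, -0.3, -0.6]
opening: 0.0113
grasp_force: 39.5
```

send_rows --moves '[0.002,0.04,0,0,0,0,1,0.002,0.04,0,0,0,0,1,0.002,0.04,0,0,0,0,1,0.002,0.04,0,0,0,0,1,0,0,0,0,0,0,1]'

```text
time: 10.35
ee_pos: [0.6031, -0.2151, 0.1424]
tcp_rot: [180.0, -35.0, -3.2]
wrist_force: [3.1, 0.9, -0.5]
opening: 0.0109
grasp_force: 39.5
```

send_rows --moves '[0.002,0.04,0,0,0,0,1,0.002,0.04,0,0,0,0,1,0.002,0.04,0,0,0,0,1,0,0,0,0,0,0,1]'

```text
time: 10.85
ee_pos: [0.6032, -0.2121, 0.1424]
tcp_rot: [180.0, -35.0, -3.2]
wrist_force: [3.0, -0.6, -1.6]
opening: 0.0113
grasp_force: 39.5
```

send_rows --moves '[0.002,0.04,0,0,0,0,1,0.002,0.04,0,0,0,0,1,0.002,0.04,0,0,0,0,1,0,0,0,0,0,0,1]'

```text
time: 11.35
ee_pos: [0.6034, -0.2106, 0.1427]
tcp_rot: [179.8, -35.0, -3.2]
wrist_force: [4.9, -6.9, -1.9]
opening: 0.0111
grasp_force: 39.4
```

send_rows --moves '[-0.01,-0.17,0,0,0,0,1,-0.01,-0.17,0,0,0,0,1,-0.01,-0.17,0,0,0,0,1,-0.01,-0.16,0,0,0,0,1,0,0,0,0,0,0,1,0,0,0,0,0,0,1]'

```text
time: 12.1
ee_pos: [0.6023, -0.2265, 0.1425]
tcp_rot: [179.9, -35.0, -3.2]
wrist_force: [3.2, -0.7, -0.3]
opening: 0.0109
grasp_force: 39.6
```

send_rows --moves '[0.05,-0.003,0.035,0,0,0,1,0.05,-0.003,0.035,0,0,0,1,0.05,-0.003,0.035,0,0,0,1,0.05,-0.003,0.035,0,0,0,1,0,0,0,0,0,0,1]'

```text
time: 12.72
ee_pos: [0.6074, -0.2263, 0.1458]
tcp_rot: [180.0, -35.0, -3.2]
wrist_force: [0.5, 0.3, -3.1]
opening: 0.0111
grasp_force: 39.7
```

send_rows --moves '[0.08,-0.005,0.057,0,0,0,1,0.08,-0.005,0.057,0,0,0,1,0.08,-0.005,0.057,0,0,0,1,0.08,-0.005,0.057,0,0,0,1,0.08,-0.005,0.057,0,0,0,1,0,0,0,0,0,0,1]'

```text
time: 13.48
ee_pos: [0.6175, -0.227, 0.1532]
tcp_rot: [179.9, -35.0, -3.2]
wrist_force: [0.0, 0.4, -3.9]
opening: 0.0111
grasp_force: 39.7
```

send_rows --moves '[0.065,-0.003,0.046,0,0,0,1,0.065,-0.003,0.046,0,0,0,1,0.065,-0.003,0.046,0,0,0,1,0,0,0,0,0,0,1]'

```text
time: 13.98
ee_pos: [0.6224, -0.2272, 0.1566]
tcp_rot: [180.0, -35.0, -3.2]
wrist_force: [0.5, 0.1, -3.1]
opening: 0.0112
grasp_force: 39.7
```

send_rows --moves '[0.033,-0.002,0.023,0,0,0,1,0.033,-0.002,0.023,0,0,0,1,0.033,-0.002,0.023,0,0,0,1,0,0,0,0,0,0,1]'

```text
time: 14.48
ee_pos: [0.6248, -0.2274, 0.1583]
tcp_rot: [180.0, -35.0, -3.2]
wrist_force: [0.2, 0.3, -3.6]
opening: 0.0114
grasp_force: 39.7
```

send_rows --moves '[0.033,-0.002,0.023,0,0,0,1,0.033,-0.002,0.023,0,0,0,1,0,0,0,0,0,0,1]'

```text
time: 14.85
ee_pos: [0.6258, -0.2274, 0.1585]
tcp_rot: [180.0, -34.9, -3.2]
wrist_force: [-4.7, -1.2, -5.5]
opening: 0.0109
grasp_force: 39.8
```

send_rows --moves '[-0.08,0.005,-0.06,0,0,0,1,-0.08,0.005,-0.06,0,0,0,1,-0.08,0.005,-0.06,0,0,0,1,0,0,0,0,0,0,1]'

```text
time: 15.35
ee_pos: [0.6203, -0.2271, 0.1549]
tcp_rot: [179.9, -35.0, -3.2]
wrist_force: [0.1, -0.5, -2.6]
opening: 0.011
grasp_force: 39.6
```

send_rows --moves '[-0.023,0.001,0.033,0,0,0,1,-0.023,0.001,0.033,0,0,0,1,-0.023,0.001,0.033,0,0,0,1,-0.023,0.001,0.033,0,0,0,1,0,0,0,0,0,0,1]'

```text
time: 15.98
ee_pos: [0.6181, -0.227, 0.1583]
tcp_rot: [179.9, -35.0, -3.2]
wrist_force: [0.3, -0.4, -4.3]
opening: 0.011
grasp_force: 39.7
```

Free through the opening; pull on out.

send_rows --moves '[-0.046,0.002,0.066,0,0,0,1,-0.046,0.002,0.066,0,0,0,1,-0.046,0.002,0.066,0,0,0,1,-0.046,0.002,0.066,0,0,0,1,-0.07,0.004,0.1,0,0,0,1,-0.07,0.004,0.1,0,0,0,1,-0.07,0.004,0.1,0,0,0,1,-0.07,0.004,0.1,0,0,0,1]'

```text
time: 16.98
ee_pos: [0.6063, -0.2264, 0.175]
tcp_rot: [180.0, -35.0, -3.2]
wrist_force: [-0.5, 0.2, -3.6]
opening: 0.0114
grasp_force: 39.6
```

send_rows --moves '[-0.17,0,0.25,0,0,0,1,-0.23,0,0.4,0,0,0,1,-0.23,0,0.4,0,0,0,1,-0.23,0,0.4,0,0,0,1,-0.2,0,0.4,0,0,0,1,-0.1,0,0.4,0,0,0,1,0,0,0.4,0,0,0,1,0,0,0.4,0,0,0,1]'

```text
time: 17.98
ee_pos: [0.5776, -0.2264, 0.2517]
tcp_rot: [180.0, -35.0, -3.2]
wrist_force: [0.2, -0.4, -3.3]
opening: 0.0112
grasp_force: 39.7
```

```bash
python3 - <<'E'
from h import *
C=[.618,.2025,.004]
delta(*tcp(C,18.6,.12,0)); delta(*tcp(C,18.6,.020,0))
E
```

```text
t 17.98 units shift [ 1.62 17.16 -5.11] turn [-0.54  4.06  2.46] F [ 0.2 -0.4 -3.3] op 0.0112 grip 39.658827781677246
t 17.98 units shift [ 1.62 17.16 -9.11] turn [-0.54  4.06  2.46] F [ 0.2 -0.4 -3.3] op 0.0112 grip 39.658827781677246
```

send_rows --moves '[0.09,0.95,0.1,-0.03,0.226,0.137,1,0.09,0.95,0.1,-0.03,0.226,0.137,1,0.09,0.95,0.1,-0.03,0.226,0.137,1,0.09,0.95,0.1,-0.03,0.226,0.137,1,0.09,0.95,0,-0.03,0.226,0.137,1,0.09,0.95,0,-0.03,0.226,0.137,1,0.09,0.95,0,-0.03,0.226,0.137,1,0.09,0.95,0,-0.03,0.226,0.137,1]'

```text
time: 18.98
ee_pos: [0.5958, -0.0354, 0.2614]
tcp_rot: [178.2, -19.4, 7.1]
wrist_force: [-0.8, 0.1, -2.9]
opening: 0.0113
grasp_force: 39.6
```

send_rows --moves '[0.09,0.95,0,-0.03,0.226,0.137,1,0.09,0.95,0,-0.03,0.226,0.137,1,0.09,0.95,0,-0.03,0.226,0.137,1,0.09,0.95,0,-0.03,0.226,0.137,1,0.09,0.95,-0.5,-0.03,0.226,0.137,1,0.09,0.95,-0.5,-0.03,0.226,0.137,1,0.09,0.95,-0.5,-0.03,0.226,0.137,1,0.09,0.95,-0.5,-0.03,0.226,0.137,1]'

```text
time: 19.98
ee_pos: [0.614, 0.1547, 0.2108]
tcp_rot: [179.4, -3.8, 16.4]
wrist_force: [-0.2, 0.1, -3.7]
opening: 0.011
grasp_force: 39.6
```

send_rows --moves '[0.09,0.95,-0.6,-0.03,0.226,0.137,1,0.09,0.95,-0.6,-0.03,0.226,0.137,1,0,0,-0.6,0,0,0,1,0,0,-0.6,0,0,0,1,0,0,-0.6,0,0,0,1,0,0,0,0,0,0,1]'

```text
time: 20.72
ee_pos: [0.6173, 0.2003, 0.1348]
tcp_rot: [-179.9, 0.1, 18.6]
wrist_force: [-0.1, -0.8, -3.4]
opening: 0.0113
grasp_force: 39.6
```

```bash
python3 - <<'E'
from h import *
C=[.618,.2025,.004]
delta(*tcp(C,18.6,.020,0))
d=bot.camera('scene'); im=d['color'][:,:,::-1].copy()
cv2.imwrite('pics/s2.png',cv2.resize(im[130:290,260:460],(800,600)))
E
```

```text
t 20.73 units shift [ 0.03  0.09 -4.43] turn [-0.   -0.02 -0.  ] F [-0.1 -0.8 -3.4] op 0.0113 grip 39.5784866809845
```

View pics/s2.png

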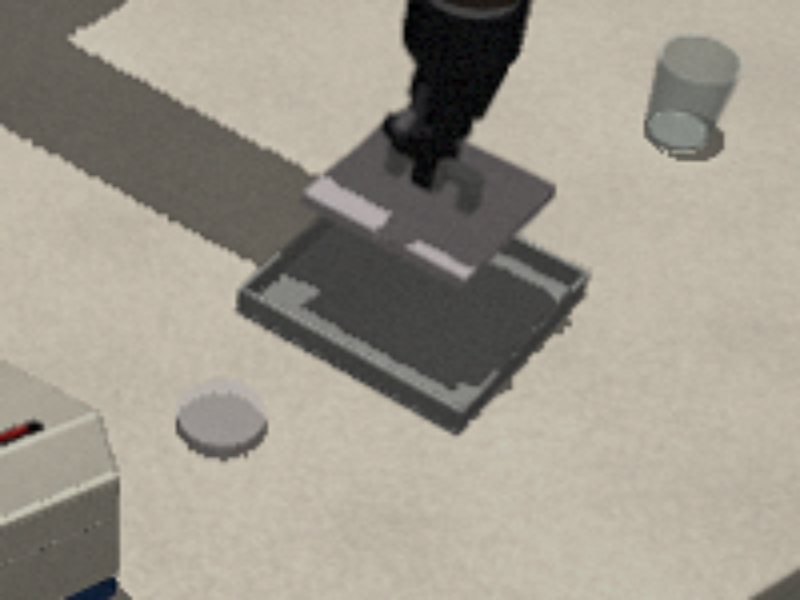

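The cover (crop centre ~(430,200)) hangs level, parallel to and over the tray (~(415,320)); lower it.

send_rows --moves '[0.01,0.03,-0.7,0,0,0,1,0.01,0.03,-0.7,0,0,0,1,0.01,0.03,-0.7,0,0,0,1,0,0,-0.6,0,0,0,1,0,0,-0.6,0,0,0,1,0,0,-0.5,0,0,0,1,0,0,-0.3,0,0,0,1,0,0,0,0,0,0,1]'

```text
time: 21.78
ee_pos: [0.6185, 0.2033, 0.033]
tcp_rot: [-179.9, 0.1, 18.7]
wrist_force: [0.1, 1.0, -3.3]
opening: 0.011
grasp_force: 39.6
```

send_rows --moves '[0,0,-0.08,0,0,0,1,0,0,-0.08,0,0,0,1,0,0,-0.04,0,0,0,1,0,0,-0.04,0,0,0,1,0,0,0,0,0,0,1,0,0,0,0,0,0,1]'

```text
time: 22.52
ee_pos: [0.6187, 0.2034, 0.0276]
tcp_rot: [-179.9, 0.0, 18.7]
wrist_force: [-0.9, -0.3, -3.1]
opening: 0.0115
grasp_force: 39.6
```

Still hanging freely (−3 N); continue in small steps.

send_rows --moves '[0,0,-0.04,0,0,0,1,0,0,-0.04,0,0,0,1,0,0,-0.04,0,0,0,1,0,0,0,0,0,0,1]'

```text
time: 23.02
ee_pos: [0.6189, 0.2035, 0.0251]
tcp_rot: [-179.9, 0.0, 18.7]
wrist_force: [-2.2, -0.6, 2.4]
opening: 0.0115
grasp_force: 40.3
```

send_rows --moves '[0,0,-0.04,0,0,0,1,0,0,0,0,0,0,1,0,0,0,0,0,0,1]'

```text
time: 23.4
ee_pos: [0.6191, 0.2035, 0.0251]
tcp_rot: [-179.9, -0.1, 18.7]
wrist_force: [-4.2, -1.2, 9.2]
opening: 0.011
grasp_force: 41.2
```

send_rows --moves '[0,0,0.04,0,0,0,1,0,0,0,0,0,0,-1,0,0,0,0,0,0,-1,0,0,0,0,0,0,-1,0,0,0,0,0,0,-1,0,0,0,0,0,0,-1,0,0,0,0,0,0,-1,0,0,0,0,0,0,-1]' --squeeze 20

```text
time: 24.4
ee_pos: [0.6187, 0.2034, 0.0245]
tcp_rot: [-179.9, 0.0, 18.7]
wrist_force: [-0.5, 0.4, 0.4]
opening: 0.0851
grasp_force: 0.0
```

send_rows --moves '[0,0,0.3,0,0,0,-1,0,0,0.6,0,0,0,-1,0,0,0.9,0,0,0,-1,0,0,0.9,0,0,0,-1,0,0,0.9,0,0,0,-1,0,0,0.9,0,0,0,-1,0,0,0.9,0,0,0,-1,0,0,0,0,0,0,-1]'

```text
time: 25.4
ee_pos: [0.6197, 0.2037, 0.1626]
tcp_rot: [-179.9, -0.2, 18.7]
wrist_force: [-0.7, 0.2, -0.3]
opening: 0.0852
grasp_force: 0.0
```

```bash
python3 - <<'E'
from h import *
d=bot.camera('scene'); im=d['color'][:,:,::-1].copy()
cv2.imwrite('pics/s3.png',cv2.resize(im[130:290,260:460],(800,600)))
E
```

```text
(no output)
```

View pics/s3.png

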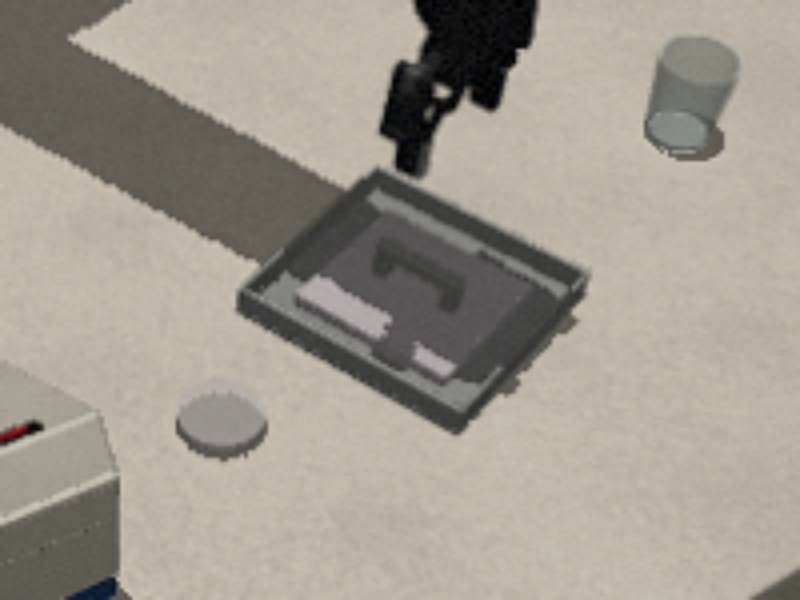

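The cover lies flat and centred in the tray (crop ~(415,310)) with its handle up, and the gripper is clear.

```bash
python3 -c "
from workcell import bot
print(bot.job_done())"
```

```text
the job is handed in; nothing more can be done
None
```

The cover came off its screw with low measured forces and now lies flat, handle up and released, in the middle of the tray. I kept the arm clear of the dish, bottle and beaker, and handed the job in at about 25 s; no verdict was returned.

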